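# Draw out the hot ash pan with the hook

### The job

The ash pan of the charcoal grill is still hot, so keep your hand off grill and pan: take the ash hook from the folded bamboo trivet, drop its bent end through the eye on the pan's front and draw the pan out until you feel it come up firmly against its stop; hold it there a moment with a steady pull of about a kilogram and never as much as two. Then unhook, leave the pan out, and lay the hook back down on the trivet without dropping it, its bent end hanging over the edge as before, with nothing else on the counter disturbed.

Things in the scene. Friction and masses are not known exactly. Their poses are not given: they have to be found in the camera images.
- hook: Ash hook, about 130 g: square wooden grip 110 mm long, 22 wide, 22 high, then a 6 mm steel rod in line with it, its end bent straight down. Origin: middle of the grip's underside; x along the grip to the bent end, z up. Rod axis 11 mm above the origin; bent end at x = 190 mm, reaching 20 mm below the origin. Starts on the trivet, bent end over its edge, pointing roughly to the grill.
- hook_tip (a point): Lowest point of the hook's bent end (6 mm thick, rounded), 28 mm below the underside of the rod. Axes as the hook's.
- trivet: Bamboo trivet folded flat, two slatted leaves, 180 mm (x) by 100 mm (y), 26 mm high; it does not move. Origin: centre of its underside, z up.
- grill: Black sheet-steel charcoal grill, 300 mm deep (x), 240 mm wide (y; 340 over its wooden side handles), 177 mm high; fixed. Origin: centre of its underside; its front, with the ash pan, faces its own -x, 150 mm from the origin. Hot: not to be touched by hand.
- pan: Shallow ash pan under the grill, axes as the grill's; front plate 206 mm wide, 48 high, origin at its lower middle, 16 mm above the counter. Starts 0 to 85 mm proud of the grill's front. Slides only along its -x, dragging with 2 to 3 N, stays where left. A hidden rubber-buffered stop (2 to 8 N per mm) comes somewhere 130 to 175 mm proud of the grill's front, differing each time. Hot: hands off.
- eye (a point): Centre of the hole of the steel ring (eye) fixed to the pan's front: ring lies flat (hole axis vertical), hole 22 mm across, bar 6 mm thick; centre 32 mm in front of the pan's front plate, 40 mm above the counter. Axes as the pan's: a hook end dropped through from above drags the pan out when pulled to -x.
- dispenser: Clear plastic push-pump dispenser, 68 mm across, 190 mm high; origin at its underside. Leave it alone.
- dish: Terracotta dish, 100 mm across, 32 mm high; origin at its underside. Leave it alone.
- opener: Chrome bottle opener lying flat, 125 mm long; origin at its underside. Leave it alone.
- tongs: Steel grill tongs lying flat, 230 mm long; origin at its underside. Leave it alone.
- salt_jar: Small glass jar with a metal lid, 56 mm across, 85 mm high; origin at its underside. Leave it alone.
- brush: Wooden grill brush, 210 mm long, 36 mm high; origin at its underside. Leave it alone.
- cup: White enamel cup without a handle, 76 mm across, 75 mm high; origin at its underside. Leave it alone.

How it is judged:
On the way, in this order (a step that is already met when the one before it is completed fails the run):
1. The hook's bent end is down through the pan's eye (z of hook_tip in the frame of eye below -0.006 m and horizontal distance between hook_tip and eye below 0.012 m), for 0.2 s.
2. With the bent end in the eye, the pan is drawn out against its stop and held there with a pull of at least 6 N for 0.3 s (all of step 1 and x of hook_tip in the frame of eye below -0.003 m and x of eye in the frame of grill below -0.305 m and contact force between hook and pan above 6 N), for 0.3 s.
At the end, for the whole second after the job is handed in: The pan is still out (front plate at least 118 mm proud of the grill's front); the released hook lies at rest on the trivet, bent end down, level within 0.12 rad, its grip's middle within 60 mm lengthwise and 40 mm crosswise of the trivet's centre and its underside within 6 mm of the trivet's top (x of eye in the frame of grill below -0.3 m and x of hook in the frame of trivet between -0.06 and 0.06 m and y of hook in the frame of trivet between -0.04 and 0.04 m and z of hook in the frame of trivet between 0.02 and 0.032 m and angle between hook's own z axis and vertical below 0.12 rad and linear speed of each of hook, pan below 0.02 m/s); the robot touches nothing.
It fails at once if The hook bears on the pan with more than 20 N (contact force between hook and pan above 20 N).
It fails at once if The hand or arm touches the hot grill or pan (contact force between any of the fingers, the arm and grill above 1 N or contact force between any of the fingers, the arm and pan above 1 N).
It fails at once if The hook is let fall (more than about 30 mm) (linear speed of hook above 0.75 m/s and contact force between the fingers and hook below 0.3 N).
It fails at once if Another thing on the counter is shifted by more than 20 mm (distance of any of dispenser, dish, opener, tongs, salt_jar, brush, cup from where it was at the start of the episode above 0.02 m).
It also fails if it takes over 58 s, if anything falls off the work surface, if the arm or the gripper's body presses on something with over 40 N, if the wrist force passes 120 N, or if a joint passes its speed limit or range.

### The arm

A 6-joint arm with a two-finger parallel gripper is mounted at the origin on the work surface. World frame = base frame: x ahead of the robot, y to its left, z up, the work surface at z = 0. Lengths are in m, angles in rad, forces in N, time in s.
With the tool pointing down it reaches from about 0.325 to 0.775 m from the base axis. Payload 9.3 kg.
Tool frame: the origin (TCP) lies midway between the tips of the shut fingers; the grasp point (between the pads) lies ctrl.grasp_offset behind it (ctrl.grasp_offset is the distance from the TCP to the grasp point, in m); z points along the fingers, y is the line along which they close (so a half turn about z gives the same grasp; the last joint's range is limited). The gripper opens to 85 mm and grips with 20 to 120 N. Pads are 22 mm wide; open, the fingers measure 114 mm over their backs; the gripper's body (76 mm by 85 mm) begins 54 mm behind the grasp point. The pads swing forward as they close: fully open they stand 13 mm farther back than shut.
Start: joints at [-1.34, 0.259, 0.021, 1.334, 0, 1.418], TCP at [0.206, -0.51, 0.231] pointing down, gripper open.
Joint ranges: [-3.04, 3.04], [-0.91, 1.82], [-1.04, 1.36], [-1.92, 1.95], [-1.52, 1.45], [-3.14, 3.14]. Speed limits (rad/s): [2.22, 2.22, 2.79, 3.14, 3.14, 3.14].

### API

Orientations are given as a unit quaternion [w, x, y, z].
In Python, from workcell import ctrl, read_camera gives the robot as it stands. The module is installed in compiled form; this text tells all that it offers.
- The arm moves only by the tool play_rows, never from a script. Its argument "series" is a list of rows, each an object with "xyz": the shift along the tool's x, y, z in mm, a list of three; "angular": the turn, a rotation vector about the tool's x, y, z in degrees, a list of three; "jaw": the finger opening in mm, from 0 to 85.4. In form: [{"xyz": [x, y, z], "angular": [wx, wy, wz], "jaw": jaw}, ...]. A call has 1 to 8 rows; each row shifts and turns the commanded pose from where the row before left it, along the tool's axes as they then stand; what a row does not reach is not made up. A row lasts 1/12 s, in which the tool goes at most 41.7 mm and 7.16 degrees, less where a joint would pass 70% of its speed; a pose out of reach is approached as far as the arm can. A call with a gripper value outside its range is refused whole. The fingers move at their own pace and stop on an object; the grip force is fixed at half the most. Time passes only in rows, so rows that do not move let the fingers close. It gives the time, the measured TCP pose, the force, the opening and the grip force at its end, in the units of the state.
- ctrl.get_obs(): the state, without advancing time (a new reading comes with each control period).
- read_camera(name): name is "scene" or "side" or "wrist"; returns a dict with "frame" (480x640x3 uint8, red, green, blue), "K" (3x3 intrinsics, pixels), "pose" (4x4, takes a point from camera to world coordinates). Camera axes: x right, y down, z forward; pixel columns grow to the right and rows downward; lengths in m; the calibration is good to about 2 mm. A picture is of the moment at which its call begins. There is no depth.
- ctrl.sign_off(): hands the job in; it is judged then, once.
The state is a dict: "clock": time; "joint_pos": joint angles; "qvel": joint speeds; "joint_efforts": joint torques, N m; "tool_pos": TCP position; "orientation": TCP orientation; "force": force on the tool from outside, world axes, zero at the start; "torque": the same for the moment, N m; "finger_gap": finger opening in m; "grip_force": force on a finger pad.
Only numpy, scipy, OpenCV 4.12 (cv2) and the standard library are available. Lean on these libraries where they do the work, as an engineer would, in place of code of your own. Each camera call takes 0.05 s, during which the arm holds its last target. There are 200 camera calls.

## Working session

There is one attempt and no reset: what is moved stays moved. The work goes in short steps, Python scripts to look and compute and a tool call to move; the robot and the scene stay as the last step left them, time stands still between calls to the robot, and variables do not carry over. Pictures are saved under pics/ and viewed, at most 10 in all, crops included, and the job is handed in when it is done.

Besides the shell and the picture viewer there is one more tool, called after ">>>" as name([rows], argument=value, ...), one row to a line, values as JSON. play_rows: Moves the arm, as the interface text tells. Its arguments: {"type":"object","properties":{"series":{"type":"array","items":{"type":"object","properties":{"xyz":{"type":"array","items":{"type":"number"}},"angular":{"type":"array","items":{"type":"number"}},"jaw":{"type":"number"}}}}},"required":["series"]}

```bash
mkdir -p pics; ls; python3 - <<'E'
from workcell import ctrl, read_camera
import cv2,numpy as np,pickle
o=ctrl.get_obs();print(o,ctrl.grasp_offset)
for n in("scene","side"):
    c=read_camera(n);pickle.dump(c,open(f"pics/{n}0.pkl","wb"));cv2.imwrite(f"pics/{n}0.png",c["frame"][:,:,::-1]);print(n,c["K"],c["pose"].round(3))
E
```

```text
pics
{'clock': 0.0, 'joint_pos': array([-1.33961428e+00,  2.59221528e-01,  2.07702400e-02,  1.33371437e+00,
       -1.65590329e-05,  1.41818140e+00]), 'qvel': array([-5.92813434e-05, -1.11944713e-03, -1.76986799e-04, -8.10559294e-04,
       -7.88797229e-04, -1.04366043e-03]), 'joint_efforts': array([-9.19362610e-04, -5.55642951e+01,  3.44527423e+01,  1.39104764e-02,
       -9.05689194e-05, -1.01355579e-05]), 'tool_pos': array([ 0.20586271, -0.50971827,  0.23065357]), 'orientation': array([-6.83813018e-04,  9.81643689e-01,  1.90722836e-01, -3.51623408e-05]), 'force': array([ 0.39617246, -0.39160638, -0.56132644]), 'torque': array([ 0.00479068, -0.02902303,  0.04588514]), 'grip_force': 0.0, 'finger_gap': 0.08545007984221376} 0.0187
scene [[446.2292278    0.         329.88647758]
 [  0.         446.2292278  242.72063801]
 [  0.           0.           1.        ]] [[ 0.723  0.371 -0.583  1.123]
 [ 0.691 -0.416  0.592 -0.525]
 [-0.023 -0.83  -0.557  0.592]
 [ 0.     0.     0.     1.   ]]
side [[514.88632015   0.         314.45993197]
 [  0.         514.88632015 233.11711051]
 [  0.           0.           1.        ]] [[-0.838 -0.404  0.366  0.189]
 [-0.545  0.636 -0.546  0.605]
 [-0.012 -0.657 -0.754  0.854]
 [ 0.     0.     0.     1.   ]]
```

View pics/scene0.png

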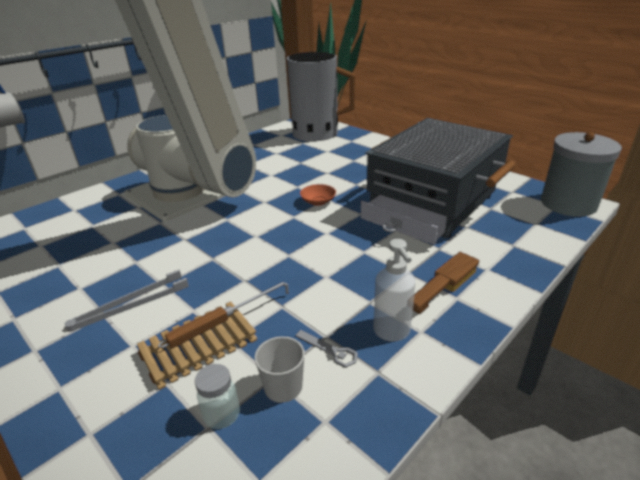

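View pics/side0.png

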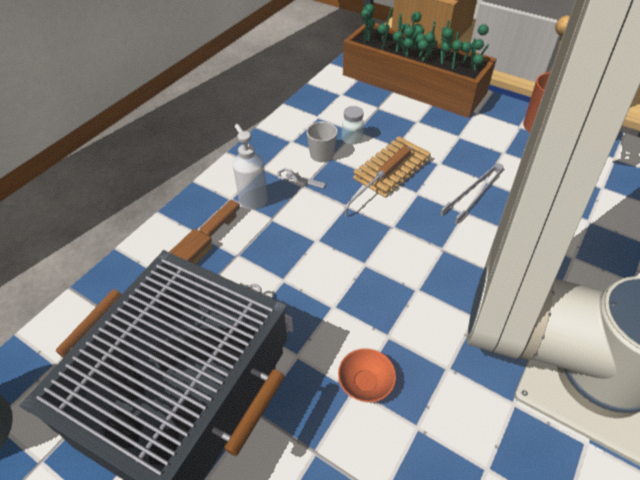

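The scene view shows the hook on the trivet (grip about (197,328), tip about (287,288)) and the pan front at about (400,215). In the side view the hook is at about (385,170), its tip near (348,212), and the eye near (262,290). I'll enlarge these areas.

```bash
python3 - <<'E'
import cv2,numpy as np
s=cv2.imread("pics/scene0.png");d=cv2.imread("pics/side0.png")
def c(i,x,y,w=130,h=97): return cv2.resize(i[y:y+h,x:x+w],(400,298),interpolation=cv2.INTER_CUBIC)
cv2.imwrite("pics/crop1.png",np.vstack([np.hstack([c(s,345,170),c(s,165,265)]),np.hstack([c(d,215,250),c(d,325,130)])]))
E
```

```text
(no output)
```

View pics/crop1.png

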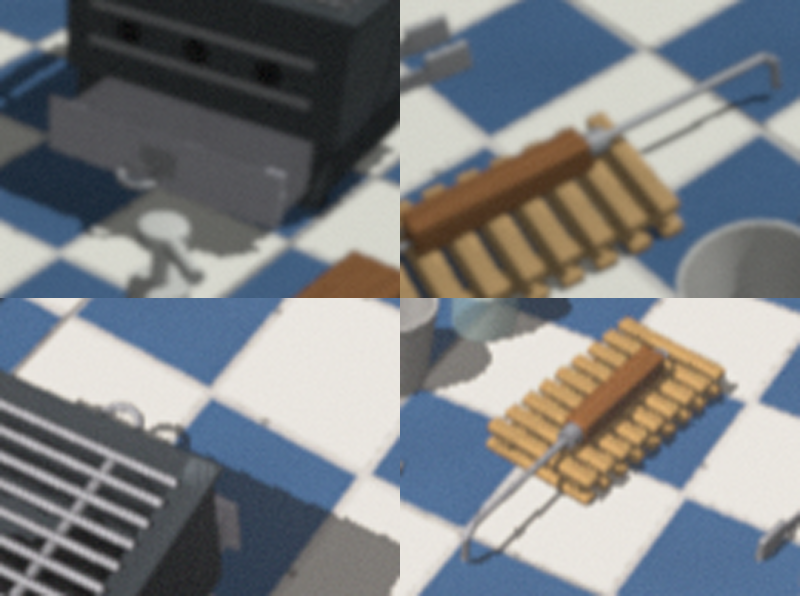

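Enlarged: the eye is at about (389,225) in scene and (256,289) in side, with its shadow to the right of it. The hook's tip is at (287.5,293.6) in scene and (347.7,213.5) in side.

```bash
cat > h.py <<'E'
import numpy as np,pickle
def ray(c,p):
    d=c["pose"][:3,:3]@np.linalg.solve(c["K"],[p[0],p[1],1.]);return c["pose"][:3,3],d/np.linalg.norm(d)
def plane(c,p,z):
    o,d=ray(c,p);return o+d*(z-o[2])/d[2]
def tri(a,p,b,q):
    (o,d),(u,v)=ray(a,p),ray(b,q);t=np.linalg.lstsq(np.c_[d,-v],u-o,rcond=None)[0]
    x,y=o+d*t[0],u+v*t[1];return (x+y)/2,np.linalg.norm(x-y)
E
python3 - <<'E'
from h import *
np.set_printoptions(precision=4,suppress=True)
s,d=[pickle.load(open(f"pics/{n}0.pkl","rb")) for n in("scene","side")]
for n,p,q,z in[("eye",(389.5,225),(256.3,288.7),.04),("bend",(284.6,284.5),(346.8,208.6),.037),("tip",(287.5,293.6),(347.7,213.5),.006),("ferrule",(229.3,310.5),(380.9,173.5),.037),("gripend",(168,340),(407.9,148.5),.045)]:
    print(n,tri(s,p,d,q),plane(s,p,z)[:2],plane(d,q,z)[:2])
a,b=plane(s,(361.2,201.5),.064),plane(s,(446.4,216.2),.064);print("plate",a,b,np.linalg.norm(a-b))
a,b=plane(s,(371.5,152),.177),plane(s,(452,171),.177);print("grill top front L,R",a,b)
# orange, brown masks
import cv2
for nm,c,z in(("scene",s,.048),("side",d,.048)):
    h=cv2.cvtColor(c["frame"],cv2.COLOR_RGB2HSV)
    for lo,hi in(((3,120,40),(14,255,190)),((14,80,60),(25,255,255))):
        m=cv2.inRange(h,lo,hi)
        n,l,st,ce=cv2.connectedComponentsWithStats(m)
        for i in range(1,n):
            if 150<st[i,4]<4000: 
                r=cv2.minAreaRect(np.argwhere(l==i)[:,::-1].astype(np.float32));print(nm,lo[0],st[i,4],ce[i],plane(c,ce[i],z if lo[0]==3 else .026)[:2],[plane(c,p,z)[:2].round(3).tolist() for p in cv2.boxPoints(r)])
E
```

```text
eye (array([0.6013, 0.1981, 0.0457]), np.float64(0.006637631465925981)) [0.5982 0.2081] [0.6015 0.1933]
bend (array([ 0.5688, -0.0941,  0.0274]), np.float64(0.0014261653502138324)) [ 0.5776 -0.1018] [ 0.5649 -0.0854]
tip (array([ 0.5712, -0.0959,  0.0071]), np.float64(0.006643334147852706)) [ 0.5733 -0.0935] [ 0.5696 -0.0995]
ferrule (array([ 0.5566, -0.2219,  0.038 ]), np.float64(0.0057001294912778)) [ 0.5586 -0.2201] [ 0.5556 -0.2258]
gripend (array([ 0.5423, -0.3364,  0.0393]), np.float64(0.003297164291661101)) [ 0.5501 -0.3375] [ 0.5391 -0.3316]
plate [0.5024 0.2179 0.064 ] [0.6951 0.2936 0.064 ] 0.20697198004446757
grill top front L,R [0.4948 0.2618 0.177 ] [0.6935 0.2928 0.177 ]
scene 3 2273 [313.9089  21.5636] [-1.8524  2.3756] [[-3.412, 3.4], [-2.693, 3.815], [-0.725, 1.579], [-1.056, 1.33]]
scene 3 486 [317.4444 194.0391] [0.3715 0.196 ] [[0.3, 0.204], [0.368, 0.263], [0.441, 0.186], [0.378, 0.131]]
scene 3 1198 [444.6778 278.2863] [0.8052 0.1113] [[0.779, 0.017], [0.782, 0.233], [0.831, 0.198], [0.822, -0.004]]
scene 3 816 [195.1801 326.8811] [ 0.5602 -0.2907] [[0.537, -0.3
[... 2515 characters left out ...]

side 14 404 [396.8639  62.9579] [ 0.751 -0.693] [[0.819, -0.584], [0.863, -0.704], [0.643, -0.704], [0.611, -0.589]]
side 14 755 [508.3152  81.4212] [ 0.4376 -0.7725] [[0.51, -0.678], [0.531, -0.801], [0.364, -0.771], [0.352, -0.656]]
side 14 1461 [ 70.1232 142.4381] [1.2826 0.0813] [[1.285, 0.287], [1.295, -0.199], [1.217, -0.161], [1.221, 0.305]]
side 14 403 [633.5211 113.6104] [ 0.1078 -0.7992] [[0.159, -0.874], [0.122, -0.897], [0.085, -0.698], [0.118, -0.677]]
side 14 1859 [391.1786 166.4266] [ 0.5515 -0.2722] [[0.61, -0.177], [0.576, -0.404], [0.474, -0.33], [0.515, -0.121]]
side 14 477 [252.0126 412.5514] [0.4649 0.3866] [[0.461, 0.46], [0.477, 0.314], [0.451, 0.313], [0.438, 0.458]]
```

The hook grip's middle is at about (0.553,-0.280) with yaw about 84°. The tip is 184 mm from it, against 190 expected, and the heights fit. I'll move above the grip and check from close by.

>>> play_rows([
  {"xyz": [37,-7.6,0],"angular": [0,0,0],"jaw": 85},
  {"xyz": [37,-7.6,0],"angular": [0,0,0],"jaw": 85},
  {"xyz": [37,-7.6,0],"angular": [0,0,0],"jaw": 85},
  {"xyz": [37,-7.6,0],"angular": [0,0,0],"jaw": 85},
  {"xyz": [37,-7.6,0],"angular": [0,0,0],"jaw": 85},
  {"xyz": [37,-7.6,0],"angular": [0,0,0],"jaw": 85},
  {"xyz": [37,-7.6,0],"angular": [0,0,0],"jaw": 85},
  {"xyz": [37,-7.6,0],"angular": [0,0,0],"jaw": 85},
])

```text
clock: 0.77
tool_pos: [0.4589, -0.3413, 0.2311]
orientation: [-0.0, 0.982, 0.191, -0.0]
force: [-0.7, -1.3, 0.2]
finger_gap: 0.0849
grip_force: 0.0
```

>>> play_rows([
  {"xyz": [37,-7.6,0],"angular": [0,0,0],"jaw": 85},
  {"xyz": [37,-7.6,0],"angular": [0,0,0],"jaw": 85},
  {"xyz": [37,-7.6,0],"angular": [0,0,0],"jaw": 85},
  {"xyz": [0,0,0],"angular": [0,0,-7],"jaw": 85},
  {"xyz": [0,0,0],"angular": [0,0,-7],"jaw": 85},
  {"xyz": [0,0,0],"angular": [0,0,-7],"jaw": 85},
  {"xyz": [0,0,0],"angular": [0,0,-7],"jaw": 85},
  {"xyz": [0,0,0],"angular": [0,0,-7],"jaw": 85},
])

```text
clock: 1.43
tool_pos: [0.5521, -0.2798, 0.2307]
orientation: [-0.0, 0.877, 0.48, -0.0]
force: [0.8, 0.7, -0.2]
finger_gap: 0.0845
grip_force: 0.0
```

>>> play_rows([
  {"xyz": [0,0,0],"angular": [0,0,-7],"jaw": 85},
  {"xyz": [0,0,0],"angular": [0,0,-7],"jaw": 85},
  {"xyz": [0,0,0],"angular": [0,0,-7],"jaw": 85},
  {"xyz": [0,0,0],"angular": [0,0,-6],"jaw": 85},
  {"xyz": [0,0,0],"angular": [0,0,0],"jaw": 85},
  {"xyz": [0,0,0],"angular": [0,0,0],"jaw": 85},
])

```text
clock: 1.93
tool_pos: [0.5519, -0.28, 0.231]
orientation: [-0.0, 0.744, 0.668, -0.0]
force: [-0.0, -0.0, -0.2]
finger_gap: 0.0851
grip_force: 0.0
```

```bash
python3 - <<'E'
from workcell import ctrl, read_camera
import cv2,pickle
from scipy.spatial.transform import Rotation as R
import numpy as np
c=read_camera("wrist");o=ctrl.get_obs();pickle.dump(c,open("pics/w1.pkl","wb"));cv2.imwrite("pics/w1.png",c["frame"][:,:,::-1])
q=o["orientation"];print(o["clock"],o["tool_pos"],o["joint_pos"],R.from_quat(np.r_[q[1:],q[0]]).as_matrix().round(3),c["pose"].round(3),c["K"])
E
```

```text
1.9833 [ 0.55194993 -0.28001367  0.23100707] [-6.04983971e-01  3.79156291e-01  1.97173550e-01  1.38936545e+00
  2.21488277e-05  1.07445379e+00] [[ 0.108  0.994 -0.   ]
 [ 0.994 -0.108  0.   ]
 [ 0.    -0.    -1.   ]] [[ 0.994 -0.104 -0.033  0.56 ]
 [-0.109 -0.95  -0.294 -0.205]
 [-0.     0.296 -0.955  0.376]
 [ 0.     0.     0.     1.   ]] [[413.48827005   0.         322.88694908]
 [  0.         413.48827005 236.11208173]
 [  0.           0.           1.        ]]
```

View pics/w1.png

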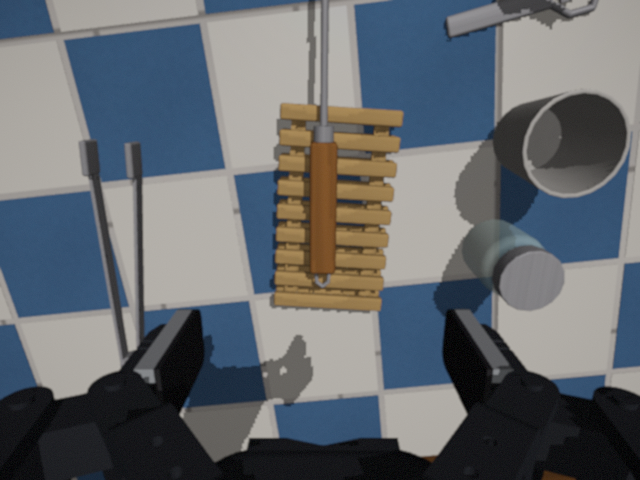

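The wrist view shows the grip from (323,142) to (321,273) and the rod going up to (323,0). The trivet's corners are at (281,103), (403,110), (381,310) and (274,306).

```bash
python3 - <<'E'
from h import *
import cv2
np.set_printoptions(precision=4,suppress=True)
w=pickle.load(open("pics/w1.pkl","rb"));s=pickle.load(open("pics/scene0.pkl","rb"));d=pickle.load(open("pics/side0.pkl","rb"))
m=cv2.inRange(cv2.cvtColor(w["frame"],cv2.COLOR_RGB2HSV),(3,120,40),(13,255,190));m[330:]=0
n,l,st,ce=cv2.connectedComponentsWithStats(m);i=1+st[1:,4].argmax();r=cv2.minAreaRect(np.argwhere(l==i)[:,::-1].astype(np.float32))
P=np.array([plane(w,p,.048)[:2] for p in cv2.boxPoints(r)]);print(r,P,P.mean(0),[np.linalg.norm(P[k]-P[k-1]) for k in range(4)])
a=plane(w,(321,273),.048);b=plane(w,(323,142),.048);print("grip",a,b,np.linalg.norm(b-a),(a+b)/2,np.degrees(np.arctan2(*(b-a)[1::-1])))
a,b=plane(w,(324.5,5),.037),plane(w,(323.5,120),.037);print("rod",a,b,np.degrees(np.arctan2(*(a-b)[1::-1])))
T=np.array([plane(w,p,.026)[:2] for p in((281,103),(403,110),(381,310),(274,306))]);print("trivet",T,T.mean(0))
print("disp",plane(s,(393,330),0.0)[:2],plane(d,(252,200),0)[:2])
print("grill top",plane(d,(285,310),.177),plane(d,(165,254),.177),plane(d,(30,403),.177))
E
```

```text
((324.0, 143.0), (10.0, 0.0), 180.0) [[ 0.5617 -0.2313]
 [ 0.5617 -0.2313]
 [ 0.554  -0.2304]
 [ 0.554  -0.2304]] [ 0.5578 -0.2308] [np.float64(0.007751577641048895), np.float64(0.0), np.float64(0.007751577641048895), np.float64(0.0)]
grip [ 0.5436 -0.3384  0.048 ] [ 0.5572 -0.23    0.048 ] 0.1092741393977907 [ 0.5504 -0.2842  0.048 ] 82.87890658497072
rod [ 0.5688 -0.1337  0.037 ] [ 0.5593 -0.214   0.037 ] 83.27652408293937
trivet [[ 0.5267 -0.1975]
 [ 0.624  -0.2135]
 [ 0.5943 -0.3906]
 [ 0.4952 -0.3756]] [ 0.5601 -0.2943]
disp [ 0.7886 -0.0272] [ 0.7829 -0.0221]
grill top [0.4704 0.2705 0.177 ] [0.7059 0.289  0.177 ] [0.6778 0.5799 0.177 ]
```

The grip measures 109 mm, which fits. Its middle is at (0.5505,-0.2842), yaw 83°. The grill's front is 236 mm wide (240 expected), its x axis at yaw about 95°, and the eye is near (0.597,0.20). I'll descend to the grip now.

>>> play_rows([
  {"xyz": [-4.3,-1,30],"angular": [0,0,0.7],"jaw": 85},
  {"xyz": [0,0,35],"angular": [0,0,0],"jaw": 85},
  {"xyz": [0,0,35],"angular": [0,0,0],"jaw": 85},
  {"xyz": [0,0,35],"angular": [0,0,0],"jaw": 85},
  {"xyz": [0,0,30],"angular": [0,0,0],"jaw": 70},
  {"xyz": [0,0,20],"angular": [0,0,0],"jaw": 60},
  {"xyz": [0,0,12],"angular": [0,0,0],"jaw": 50},
  {"xyz": [0,0,4],"angular": [0,0,0],"jaw": 45},
])

```text
clock: 2.65
tool_pos: [0.5494, -0.2835, 0.0277]
orientation: [-0.002, 0.748, 0.663, -0.0]
force: [-0.2, 0.1, -0.4]
finger_gap: 0.0449
grip_force: 0.0
```

>>> play_rows([
  {"xyz": [0,0,0],"angular": [0,0,0],"jaw": 30},
  {"xyz": [0,0,0],"angular": [0,0,0],"jaw": 20},
  {"xyz": [0,0,0],"angular": [0,0,0],"jaw": 10},
  {"xyz": [0,0,0],"angular": [0,0,0],"jaw": 5},
  {"xyz": [0,0,0],"angular": [0,0,0],"jaw": 5},
  {"xyz": [0,0,0],"angular": [0,0,0],"jaw": 5},
])

```text
clock: 3.15
tool_pos: [0.551, -0.2845, 0.0312]
orientation: [0.001, 0.747, 0.664, 0.0]
force: [-0.2, -0.2, 3.3]
finger_gap: 0.0204
grip_force: 61.8
```

The grip holds at 62 N. I'll lift, then carry it toward the eye, high enough for the wrist camera to see the eye.

>>> play_rows([
  {"xyz": [0,0,-10],"angular": [0,0,0],"jaw": 5},
  {"xyz": [0,0,-30],"angular": [0,0,0],"jaw": 5},
  {"xyz": [0,0,-35],"angular": [0,0,0],"jaw": 5},
  {"xyz": [0,0,-35],"angular": [0,0,0],"jaw": 5},
  {"xyz": [0,0,-35],"angular": [0,0,0],"jaw": 5},
  {"xyz": [0,0,-35],"angular": [0,0,0],"jaw": 5},
  {"xyz": [0,0,-35],"angular": [0,0,0],"jaw": 5},
  {"xyz": [0,0,-35],"angular": [0,0,0],"jaw": 5},
])

```text
clock: 3.82
tool_pos: [0.55, -0.2838, 0.283]
orientation: [0.0, 0.747, 0.665, 0.0]
force: [1.5, -0.9, -1.2]
finger_gap: 0.0206
grip_force: 61.1
```

>>> play_rows([
  {"xyz": [30,-2,0],"angular": [0,0,0],"jaw": 5},
  {"xyz": [37,-2.6,0],"angular": [0,0,0],"jaw": 5},
  {"xyz": [37,-2.6,0],"angular": [0,0,0],"jaw": 5},
  {"xyz": [37,-2.6,0],"angular": [0,0,0],"jaw": 5},
  {"xyz": [37,-2.6,0],"angular": [0,0,0],"jaw": 5},
  {"xyz": [37,-2.6,0],"angular": [0,0,0],"jaw": 5},
  {"xyz": [37,-2.6,0],"angular": [0,0,0],"jaw": 5},
  {"xyz": [37,-2.6,0],"angular": [0,0,0],"jaw": 5},
])

```text
clock: 4.48
tool_pos: [0.5637, 0.0069, 0.2812]
orientation: [0.0, 0.747, 0.664, 0.0]
force: [2.6, -0.2, -0.4]
finger_gap: 0.0208
grip_force: 61.2
```

>>> play_rows([
  {"xyz": [37,-2.6,0],"angular": [0,0,0],"jaw": 5},
  {"xyz": [37,-2.6,0],"angular": [0,0,0],"jaw": 5},
  {"xyz": [11,-1,0],"angular": [0,0,0],"jaw": 5},
  {"xyz": [0,0,0],"angular": [0,0,-6],"jaw": 5},
  {"xyz": [0,0,0],"angular": [0,0,-6],"jaw": 5},
  {"xyz": [0,0,0],"angular": [0,0,0],"jaw": 5},
  {"xyz": [0,0,0],"angular": [0,0,0],"jaw": 5},
])

```text
clock: 5.07
tool_pos: [0.5679, 0.0902, 0.2808]
orientation: [0.0, 0.675, 0.738, 0.0]
force: [0.2, -0.6, -0.0]
finger_gap: 0.0203
grip_force: 61.2
```

```bash
python3 - <<'E'
from workcell import ctrl, read_camera
import cv2,pickle
from scipy.spatial.transform import Rotation as R
import numpy as np
c=read_camera("wrist");o=ctrl.get_obs();pickle.dump(c,open("pics/w2.pkl","wb"));cv2.imwrite("pics/w2.png",c["frame"][:,:,::-1])
for n in("scene","side"): pickle.dump(read_camera(n),open(f"pics/{n}2.pkl","wb"))
q=o["orientation"];print(o["clock"],o["tool_pos"],o["joint_pos"],R.from_quat(np.r_[q[1:],q[0]]).as_matrix().round(3))
E
```

```text
5.1167 [0.56796258 0.0899721  0.2806814 ] [ 1.12590823e-02  2.94246575e-01  1.95795584e-01  1.47205898e+00
 -9.57008402e-05  1.49368069e+00] [[-0.088  0.996  0.   ]
 [ 0.996  0.088 -0.   ]
 [-0.     0.    -1.   ]]
```

View pics/w2.png

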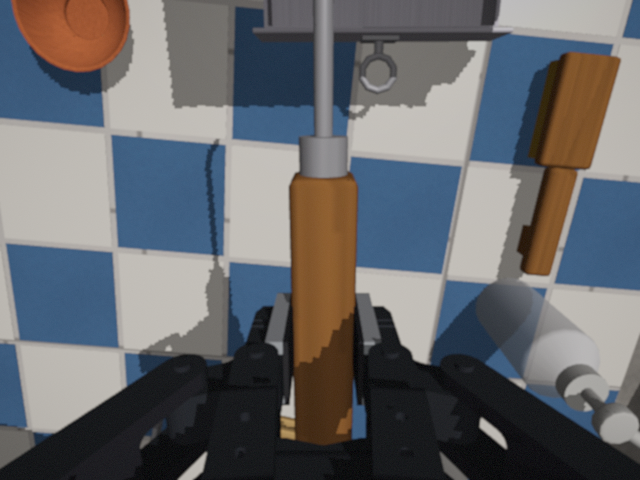

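The wrist view shows the ring's centre at (378,73), the plate's top edge from (253,31) to (510,34), the rod from (322,0) to (323,135) and the grip straight in the fingers.

```bash
python3 - <<'E'
from h import *
np.set_printoptions(precision=4,suppress=True)
w=pickle.load(open("pics/w2.pkl","rb"))
e=plane(w,(378,73),.040);a,b=plane(w,(253,31),.064),plane(w,(510,34),.064);u=(b-a)/np.linalg.norm(b-a)
print("eye",e,"plate",a,b,np.linalg.norm(b-a),(a+b)/2,np.degrees(np.arctan2(u[1],u[0])),"off",(e-a)@[u[1],-u[0],0],(e-(a+b)/2)@u)
print("ring w",np.linalg.norm(plane(w,(360,73),.04)-plane(w,(396.5,73),.04)))
z=.281-.030+.037
p,q=plane(w,(322,3),z),plane(w,(323,132),z);print("rod",p,q,np.degrees(np.arctan2(*(p-q)[1::-1])),w["pose"][:3,3])
n=plane(w,(324,160),z);print("grip front",plane(w,(323.5,174),z+.011),"tip by rod", n)
E
```

```text
eye [0.6062 0.1984 0.04  ] plate [0.5007 0.2184 0.064 ] [0.7041 0.2343 0.064 ] 0.20406987205361005 [0.6024 0.2264 0.064 ] 4.473144796657097 off 0.028170547441581546 0.0015877286896783813
ring w 0.03172930049848569
rod [0.5581 0.1949 0.288 ] [0.5616 0.158  0.288 ] 95.53968207132759 [0.5609 0.1654 0.4253]
grip front [0.5628 0.1462 0.299 ] tip by rod [0.5628 0.1491 0.288 ]
```

The eye is at about (0.6055,0.197) and the plate measures 204 mm (206 expected). The hook sits true in the hand. I'll retract at height, then go down until the tip is just above the ring.

>>> play_rows([
  {"xyz": [-29.1,15,0],"angular": [0,0,0],"jaw": 5},
  {"xyz": [-29.1,15,0],"angular": [0,0,0],"jaw": 5},
  {"xyz": [-29.1,15,0],"angular": [0,0,0.5],"jaw": 5},
  {"xyz": [0,0,35],"angular": [0,0,0],"jaw": 5},
  {"xyz": [0,0,35],"angular": [0,0,0],"jaw": 5},
  {"xyz": [0,0,35],"angular": [0,0,0],"jaw": 5},
  {"xyz": [0,0,35],"angular": [0,0,0],"jaw": 5},
  {"xyz": [0,0,30],"angular": [0,0,0],"jaw": 5},
])

```text
clock: 5.88
tool_pos: [0.6202, 0.007, 0.1081]
orientation: [-0.0, 0.678, 0.735, -0.0]
force: [-0.1, -0.3, -0.8]
finger_gap: 0.02
grip_force: 61.2
```

>>> play_rows([
  {"xyz": [0,0,20],"angular": [0,0,0],"jaw": 5},
  {"xyz": [0,0,11],"angular": [0,0,0],"jaw": 5},
  {"xyz": [0,0,0],"angular": [0,0,0],"jaw": 5},
  {"xyz": [0,0,0],"angular": [0,0,0],"jaw": 5},
])

```text
clock: 6.22
tool_pos: [0.6212, 0.0073, 0.0798]
orientation: [0.0, 0.677, 0.736, 0.0]
force: [0.4, 0.6, -1.1]
finger_gap: 0.0207
grip_force: 61.1
```

```bash
python3 - <<'E'
from workcell import ctrl, read_camera
import cv2,pickle,numpy as np
o=ctrl.get_obs();I=[]
for n,x,y in(("scene",340,165),("side",210,225)):
    c=read_camera(n);pickle.dump(c,open(f"pics/{n}3.pkl","wb"));I.append(cv2.resize(c["frame"][y:y+100,x:x+100,::-1],(400,400),interpolation=cv2.INTER_CUBIC))
cv2.imwrite("pics/c3.png",np.hstack(I))
print(o["clock"],o["tool_pos"],o["orientation"],o["force"])
E
```

```text
6.2167 [0.62120496 0.0072512  0.07982189] [5.26565917e-05 6.77334434e-01 7.35675242e-01 2.99343652e-05] [ 0.43643682  0.61376087 -1.0797404 ]
```

View pics/c3.png

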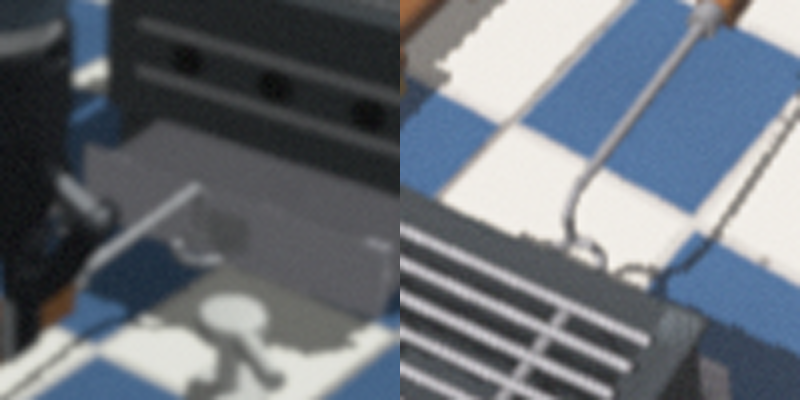

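In the side crop the tip is near image pixel (253,285) and the ring's centre near (257,289). In the scene crop the bend is at (389,212) and the ring's arc at about (391,229). I'll compare these with projections of my estimates.

```bash
python3 - <<'E'
from h import *
np.set_printoptions(precision=4,suppress=True)
for n,o in(("scene",(340,165)),("side",(210,225))):
    c=pickle.load(open(f"pics/{n}3.pkl","rb"))
    for nm,X in(("tip",(.6063,.1967,.056)),("bend",(.6063,.1967,.090)),("eye",(.6055,.197,.04))):
        p=c["K"]@(c["pose"][:3,:3].T@(np.array(X)-c["pose"][:3,3]));p=p[:2]/p[2];print(n,nm,p,"crop",(p-o)*4+([400,0] if n=="side" else 0))
    if n=="side":
        for q in((588,255),(572,242)):
            p=((q[0]-400)/4+o[0],q[1]/4+o[1]);print(p,plane(c,p,.04),plane(c,p,.056))
    else:
        for q in((197,185),): p=(q[0]/4+o[0],q[1]/4+o[1]);print("bend meas",plane(c,p,.090))
E
```

```text
scene tip [389.6385 222.2443] crop [198.5538 228.9773]
scene bend [390.4197 209.3613] crop [201.6789 177.4452]
scene eye [389.084  227.9712] crop [196.3361 251.8846]
bend meas [0.6095 0.1882 0.09  ]
side tip [252.3678 283.9488] crop [569.4712 235.7953]
side bend [250.4759 273.2213] crop [561.9037 192.885 ]
side eye [253.4601 289.0983] crop [573.8404 256.3934]
(257.0, 288.75) [0.6003 0.1927 0.04  ] [0.5922 0.2008 0.056 ]
(253.0, 285.5) [0.6114 0.1908 0.04  ] [0.6031 0.1989 0.056 ]
```

The visible arc is only the cap of the ring beyond the grill's edge, so it agrees with the projected eye. I'll go down in small steps and watch the force.

>>> play_rows([
  {"xyz": [0,0,7],"angular": [0,0,0],"jaw": 5},
  {"xyz": [0,0,4],"angular": [0,0,0],"jaw": 5},
  {"xyz": [0,0,2],"angular": [0,0,0],"jaw": 5},
  {"xyz": [0,0,1],"angular": [0,0,0],"jaw": 5},
  {"xyz": [0,0,1],"angular": [0,0,0],"jaw": 5},
  {"xyz": [0,0,0],"angular": [0,0,0],"jaw": 5},
])

```text
clock: 6.82
tool_pos: [0.6209, 0.0075, 0.0641]
orientation: [-0.0, 0.677, 0.736, -0.0]
force: [0.5, 0.0, -1.4]
finger_gap: 0.0204
grip_force: 61.2
```

>>> play_rows([
  {"xyz": [0,0,1],"angular": [0,0,0],"jaw": 5},
  {"xyz": [0,0,1],"angular": [0,0,0],"jaw": 5},
  {"xyz": [0,0,0],"angular": [0,0,0],"jaw": 5},
])

```text
clock: 7.07
tool_pos: [0.6209, 0.0075, 0.0621]
orientation: [-0.0, 0.677, 0.736, -0.0]
force: [0.6, 0.1, -0.7]
finger_gap: 0.0205
grip_force: 61.2
```

>>> play_rows([
  {"xyz": [0,0,1],"angular": [0,0,0],"jaw": 5},
  {"xyz": [0,0,1],"angular": [0,0,0],"jaw": 5},
  {"xyz": [0,0,1],"angular": [0,0,0],"jaw": 5},
  {"xyz": [0,0,1],"angular": [0,0,0],"jaw": 5},
  {"xyz": [0,0,0],"angular": [0,0,0],"jaw": 5},
])

```text
clock: 7.48
tool_pos: [0.6208, 0.0075, 0.058]
orientation: [-0.0, 0.677, 0.736, -0.0]
force: [-0.5, -0.4, -1.3]
finger_gap: 0.0202
grip_force: 61.2
```

>>> play_rows([
  {"xyz": [0,0,2],"angular": [0,0,0],"jaw": 5},
  {"xyz": [0,0,2],"angular": [0,0,0],"jaw": 5},
  {"xyz": [0,0,2],"angular": [0,0,0],"jaw": 5},
  {"xyz": [0,0,2],"angular": [0,0,0],"jaw": 5},
  {"xyz": [0,0,2],"angular": [0,0,0],"jaw": 5},
  {"xyz": [0,0,0],"angular": [0,0,0],"jaw": 5},
  {"xyz": [0,0,0],"angular": [0,0,0],"jaw": 5},
  {"xyz": [0,0,0],"angular": [0,0,0],"jaw": 5},
])

```text
clock: 8.15
tool_pos: [0.621, 0.0075, 0.0483]
orientation: [0.0, 0.677, 0.736, 0.0]
force: [0.3, 0.5, -0.7]
finger_gap: 0.0208
grip_force: 61.2
```

No contact on the way down, so the tip should be through the ring. I'll pull gently and look for the drag.

>>> play_rows([
  {"xyz": [-2,0,0],"angular": [0,0,0],"jaw": 5},
  {"xyz": [-2,0,0],"angular": [0,0,0],"jaw": 5},
  {"xyz": [-2,0,0],"angular": [0,0,0],"jaw": 5},
  {"xyz": [-2,0,0],"angular": [0,0,0],"jaw": 5},
  {"xyz": [-2,0,0],"angular": [0,0,0],"jaw": 5},
  {"xyz": [-2,0,0],"angular": [0,0,0],"jaw": 5},
])

```text
clock: 8.65
tool_pos: [0.6219, -0.0045, 0.0482]
orientation: [-0.0, 0.677, 0.736, 0.0]
force: [-0.1, 2.4, -1.6]
finger_gap: 0.0206
grip_force: 61.1
```

>>> play_rows([
  {"xyz": [-2,0,0],"angular": [0,0,0],"jaw": 5},
  {"xyz": [-2,0,0],"angular": [0,0,0],"jaw": 5},
  {"xyz": [-2,0,0],"angular": [0,0,0],"jaw": 5},
  {"xyz": [-2,0,0],"angular": [0,0,0],"jaw": 5},
])

```text
clock: 8.98
tool_pos: [0.6226, -0.0126, 0.0483]
orientation: [-0.0, 0.677, 0.736, 0.0]
force: [0.2, 2.7, -1.3]
finger_gap: 0.0207
grip_force: 61.2
```

A steady drag of about 2.5 N: the pan is hooked and moving. It is about 65 mm proud now. I'll draw it to about 115 mm, well short of the earliest stop.

>>> play_rows([
  {"xyz": [-3,0,0],"angular": [0,0,0],"jaw": 5},
  {"xyz": [-4,0,0],"angular": [0,0,0],"jaw": 5},
  {"xyz": [-4,0,0],"angular": [0,0,0],"jaw": 5},
  {"xyz": [-4,0,0],"angular": [0,0,0],"jaw": 5},
  {"xyz": [-4,0,0],"angular": [0,0,0],"jaw": 5},
  {"xyz": [-4,0,0],"angular": [0,0,0],"jaw": 5},
  {"xyz": [-4,0,0],"angular": [0,0,0],"jaw": 5},
  {"xyz": [-3,0,0],"angular": [0,0,0],"jaw": 5},
])

```text
clock: 9.65
tool_pos: [0.6251, -0.0429, 0.0483]
orientation: [0.0, 0.677, 0.736, -0.0]
force: [0.9, 1.9, -1.9]
finger_gap: 0.0204
grip_force: 61.2
```

>>> play_rows([
  {"xyz": [-3,0,0],"angular": [0,0,0],"jaw": 5},
  {"xyz": [-3,0,0],"angular": [0,0,0],"jaw": 5},
  {"xyz": [-3,0,0],"angular": [0,0,0],"jaw": 5},
  {"xyz": [-3,0,0],"angular": [0,0,0],"jaw": 5},
  {"xyz": [-3,0,0],"angular": [0,0,0],"jaw": 5},
  {"xyz": [-3,0,0],"angular": [0,0,0],"jaw": 5},
  {"xyz": [-2,0,0],"angular": [0,0,0],"jaw": 5},
])

```text
clock: 10.23
tool_pos: [0.6268, -0.0626, 0.0483]
orientation: [0.0, 0.677, 0.736, -0.0]
force: [0.4, 1.7, -0.5]
finger_gap: 0.0202
grip_force: 61.2
```

```bash
python3 - <<'E'
from workcell import ctrl, read_camera
import cv2,pickle,numpy as np
o=ctrl.get_obs();I=[]
c=read_camera("wrist");cv2.imwrite("pics/w4.png",c["frame"][:,:,::-1]);pickle.dump(c,open("pics/w4.pkl","wb"))
for n,x,y in(("scene",310,165),("side",210,195)):
    c=read_camera(n);pickle.dump(c,open(f"pics/{n}4.pkl","wb"));I.append(cv2.resize(c["frame"][y:y+130,x:x+130,::-1],(400,400),interpolation=cv2.INTER_CUBIC))
cv2.imwrite("pics/c4.png",np.hstack(I))
print(o["clock"],o["tool_pos"],o["orientation"],o["force"])
E
```

```text
10.2333 [ 0.62682312 -0.06264163  0.04828713] [ 3.52651705e-05  6.76977353e-01  7.36003847e-01 -1.05783390e-05] [ 0.35297955  1.65468233 -0.50504709]
```

View pics/c4.png

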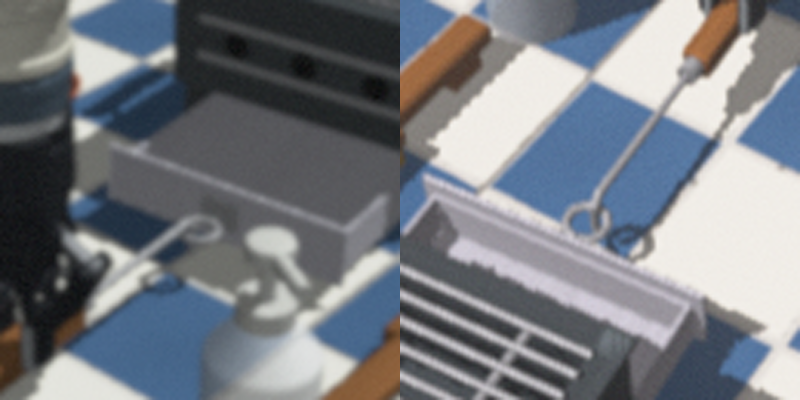

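The hook sits in the ring (side crop about (587,220)) and the pan is well out. Its plate's top edge runs from (425,180) to (705,300) in the crop. I'll compute how far proud it is.

```bash
python3 - <<'E'
from h import *
c=pickle.load(open("pics/side4.pkl","rb"))
a,b=plane(c,(309.1,292.5),.064),plane(c,(218.1,253.5),.064);L,R=plane(c,(285,310),.177),plane(c,(165,254),.177)
n=np.array([.0785,-.997,0]);print(a,b,np.linalg.norm(a-b),"proud",((a+b)/2-(L+R)/2)@n, "by hook: plate y", -.0626+.1895+.008+.032)
E
```

```text
[0.50164316 0.15959178 0.064     ] [0.70417254 0.17882851 0.064     ] 0.20344089740977817 proud 0.11135115360915679 by hook: plate y 0.16690000000000002
```

It is about 112 mm proud, so I'll go 12 mm more, then 2 mm at a time.

>>> play_rows([
  {"xyz": [-2,0,0],"angular": [0,0,0],"jaw": 5},
  {"xyz": [-2,0,0],"angular": [0,0,0],"jaw": 5},
  {"xyz": [-2,0,0],"angular": [0,0,0],"jaw": 5},
  {"xyz": [-2,0,0],"angular": [0,0,0],"jaw": 5},
  {"xyz": [-2,0,0],"angular": [0,0,0],"jaw": 5},
  {"xyz": [-2,0,0],"angular": [0,0,0],"jaw": 5},
])

```text
clock: 10.88
tool_pos: [0.6277, -0.0744, 0.0482]
orientation: [-0.0, 0.677, 0.736, -0.0]
force: [-0.5, 2.2, -1.1]
finger_gap: 0.0203
grip_force: 61.1
```

>>> play_rows([
  {"xyz": [-1,0,0],"angular": [0,0,0],"jaw": 5},
  {"xyz": [-1,0,0],"angular": [0,0,0],"jaw": 5},
])

```text
clock: 11.05
tool_pos: [0.6279, -0.0764, 0.0483]
orientation: [0.0, 0.677, 0.736, 0.0]
force: [-0.4, 2.1, -1.1]
finger_gap: 0.0205
grip_force: 61.1
```

>>> play_rows([
  {"xyz": [-1,0,0],"angular": [0,0,0],"jaw": 5},
  {"xyz": [-1,0,0],"angular": [0,0,0],"jaw": 5},
])

```text
clock: 11.22
tool_pos: [0.6281, -0.0783, 0.0483]
orientation: [-0.0, 0.677, 0.736, 0.0]
force: [0.3, 2.2, -2.1]
finger_gap: 0.0206
grip_force: 61.1
```

>>> play_rows([
  {"xyz": [-1,0,0],"angular": [0,0,0],"jaw": 5},
  {"xyz": [-1,0,0],"angular": [0,0,0],"jaw": 5},
])

```text
clock: 11.38
tool_pos: [0.6283, -0.0803, 0.0483]
orientation: [0.0, 0.677, 0.736, 0.0]
force: [1.0, 2.1, -0.4]
finger_gap: 0.0205
grip_force: 61.1
```

>>> play_rows([
  {"xyz": [-1,0,0],"angular": [0,0,0],"jaw": 5},
  {"xyz": [-1,0,0],"angular": [0,0,0],"jaw": 5},
])

```text
clock: 11.55
tool_pos: [0.6285, -0.0823, 0.0483]
orientation: [0.0, 0.677, 0.736, 0.0]
force: [1.2, 2.4, -0.9]
finger_gap: 0.0207
grip_force: 61.1
```

>>> play_rows([
  {"xyz": [-1,0,0],"angular": [0,0,0],"jaw": 5},
  {"xyz": [-1,0,0],"angular": [0,0,0],"jaw": 5},
])

```text
clock: 11.72
tool_pos: [0.6286, -0.0843, 0.0483]
orientation: [0.0, 0.677, 0.736, 0.0]
force: [0.7, 1.2, -1.9]
finger_gap: 0.0205
grip_force: 61.1
```

>>> play_rows([
  {"xyz": [-1,0,0],"angular": [0,0,0],"jaw": 5},
  {"xyz": [-1,0,0],"angular": [0,0,0],"jaw": 5},
])

```text
clock: 11.88
tool_pos: [0.6288, -0.0863, 0.0483]
orientation: [-0.0, 0.677, 0.736, 0.0]
force: [0.5, 1.6, -1.0]
finger_gap: 0.0205
grip_force: 61.1
```

>>> play_rows([
  {"xyz": [-1,0,0],"angular": [0,0,0],"jaw": 5},
  {"xyz": [-1,0,0],"angular": [0,0,0],"jaw": 5},
])

```text
clock: 12.05
tool_pos: [0.629, -0.0883, 0.0483]
orientation: [0.0, 0.677, 0.736, 0.0]
force: [0.4, 2.5, -1.1]
finger_gap: 0.0206
grip_force: 61.1
```

>>> play_rows([
  {"xyz": [-1,0,0],"angular": [0,0,0],"jaw": 5},
  {"xyz": [-1,0,0],"angular": [0,0,0],"jaw": 5},
])

```text
clock: 12.22
tool_pos: [0.6288, -0.0889, 0.048]
orientation: [-0.001, 0.677, 0.736, 0.001]
force: [-0.3, 12.1, -2.4]
finger_gap: 0.0208
grip_force: 61.0
```

The stop is reached at about 12 N. I'll ease it slightly and hold.

>>> play_rows([
  {"xyz": [0.3,0,0],"angular": [0,0,0],"jaw": 5},
])

```text
clock: 12.3
tool_pos: [0.6288, -0.0888, 0.048]
orientation: [-0.001, 0.677, 0.736, 0.001]
force: [1.1, 6.5, -1.9]
finger_gap: 0.0207
grip_force: 61.1
```

>>> play_rows([
  {"xyz": [-0.1,0,0],"angular": [0,0,0],"jaw": 5},
  {"xyz": [0,0,0],"angular": [0,0,0],"jaw": 5},
])

```text
clock: 12.47
tool_pos: [0.6288, -0.0888, 0.048]
orientation: [-0.001, 0.677, 0.736, 0.001]
force: [1.4, 7.0, -1.2]
finger_gap: 0.0205
grip_force: 61.1
```

>>> play_rows([
  {"xyz": [-0.3,0,0],"angular": [0,0,0],"jaw": 5},
  {"xyz": [0,0,0],"angular": [0,0,0],"jaw": 5},
])

```text
clock: 12.63
tool_pos: [0.6288, -0.0888, 0.048]
orientation: [-0.001, 0.677, 0.736, 0.001]
force: [1.2, 9.8, -1.4]
finger_gap: 0.0204
grip_force: 61.1
```

A pull of 9.8 N, about a kilogram. Hold it.

>>> play_rows([
  {"xyz": [0,0,0],"angular": [0,0,0],"jaw": 5},
  {"xyz": [0,0,0],"angular": [0,0,0],"jaw": 5},
  {"xyz": [0,0,0],"angular": [0,0,0],"jaw": 5},
  {"xyz": [0,0,0],"angular": [0,0,0],"jaw": 5},
])

```text
clock: 12.97
tool_pos: [0.6288, -0.0888, 0.048]
orientation: [-0.001, 0.677, 0.736, 0.001]
force: [1.2, 8.5, -2.3]
finger_gap: 0.0206
grip_force: 61.1
```

>>> play_rows([
  {"xyz": [0,0,0],"angular": [0,0,0],"jaw": 5},
  {"xyz": [0,0,0],"angular": [0,0,0],"jaw": 5},
  {"xyz": [0,0,0],"angular": [0,0,0],"jaw": 5},
  {"xyz": [0,0,0],"angular": [0,0,0],"jaw": 5},
])

```text
clock: 13.3
tool_pos: [0.6288, -0.0888, 0.048]
orientation: [-0.001, 0.677, 0.736, 0.001]
force: [0.9, 9.0, -3.1]
finger_gap: 0.0204
grip_force: 61.1
```

Held at about 9 N for over 0.6 s. Now I'll relax to the ring's middle and lift out.

>>> play_rows([
  {"xyz": [1,0,0],"angular": [0,0,0],"jaw": 5},
  {"xyz": [2,0,0],"angular": [0,0,0],"jaw": 5},
  {"xyz": [2,0,0],"angular": [0,0,0],"jaw": 5},
  {"xyz": [2,0,0],"angular": [0,0,0],"jaw": 5},
  {"xyz": [2,0,0],"angular": [0,0,0],"jaw": 5},
  {"xyz": [0,0,0],"angular": [0,0,0],"jaw": 5},
])

```text
clock: 13.8
tool_pos: [0.6283, -0.0811, 0.0484]
orientation: [0.0, 0.677, 0.736, -0.0]
force: [0.6, 0.7, -1.6]
finger_gap: 0.0208
grip_force: 61.2
```

>>> play_rows([
  {"xyz": [0,0,-3],"angular": [0,0,0],"jaw": 5},
  {"xyz": [0,0,-4],"angular": [0,0,0],"jaw": 5},
  {"xyz": [0,0,-4],"angular": [0,0,0],"jaw": 5},
  {"xyz": [0,0,-4],"angular": [0,0,0],"jaw": 5},
])

```text
clock: 14.13
tool_pos: [0.6285, -0.0814, 0.0639]
orientation: [0.0, 0.677, 0.736, 0.0]
force: [-0.4, 0.6, -1.5]
finger_gap: 0.0207
grip_force: 61.2
```

It is free. I'll lift and carry it back above the trivet.

>>> play_rows([
  {"xyz": [0,0,-20],"angular": [0,0,0],"jaw": 5},
  {"xyz": [0,0,-30],"angular": [0,0,0],"jaw": 5},
  {"xyz": [0,0,-20],"angular": [0,0,0],"jaw": 5},
])

```text
clock: 14.38
tool_pos: [0.6287, -0.0814, 0.1357]
orientation: [0.001, 0.677, 0.736, 0.0]
force: [0.2, 0.1, -0.1]
finger_gap: 0.0205
grip_force: 61.1
```

>>> play_rows([
  {"xyz": [-24.5,-11.8,0],"angular": [0,0,0],"jaw": 5},
  {"xyz": [-24.5,-11.8,0],"angular": [0,0,0],"jaw": 5},
  {"xyz": [-24.5,-11.8,0],"angular": [0,0,0],"jaw": 5},
  {"xyz": [-24.5,-11.8,0],"angular": [0,0,0],"jaw": 5},
  {"xyz": [-24.5,-11.8,0],"angular": [0,0,0],"jaw": 5},
  {"xyz": [-24.5,-11.8,0],"angular": [0,0,0],"jaw": 5},
  {"xyz": [-24.5,-11.8,0],"angular": [0,0,0],"jaw": 5},
  {"xyz": [-24.5,-11.8,0],"angular": [0,0,0],"jaw": 5},
])

```text
clock: 15.05
tool_pos: [0.5501, -0.2857, 0.1339]
orientation: [0.0, 0.677, 0.736, 0.0]
force: [1.1, 0.0, -1.2]
finger_gap: 0.0207
grip_force: 61.2
```

>>> play_rows([
  {"xyz": [0,0,0],"angular": [0,0,6],"jaw": 5},
  {"xyz": [0,0,0],"angular": [0,0,5.6],"jaw": 5},
  {"xyz": [0,0,0],"angular": [0,0,0],"jaw": 5},
  {"xyz": [0,0,0],"angular": [0,0,0],"jaw": 5},
])

```text
clock: 15.38
tool_pos: [0.5506, -0.2846, 0.1336]
orientation: [0.0, 0.747, 0.665, 0.0]
force: [-0.7, 0.1, -1.1]
finger_gap: 0.0209
grip_force: 61.2
```

```bash
python3 - <<'E'
from workcell import ctrl, read_camera
import cv2,numpy as np
o=ctrl.get_obs();I=[]
for n,x,y in(("scene",150,210),("side",310,100)):
    c=read_camera(n);I.append(cv2.resize(c["frame"][y:y+160,x:x+160,::-1],(400,400),interpolation=cv2.INTER_CUBIC))
cv2.imwrite("pics/c5.png",np.hstack(I))
print(o["clock"],o["tool_pos"],o["orientation"],o["force"])
E
```

```text
15.3833 [ 0.55061551 -0.28464403  0.1336197 ] [1.62222161e-04 7.46950886e-01 6.64879197e-01 3.68371223e-05] [-0.72703174  0.10015565 -1.09165643]
```

View pics/c5.png

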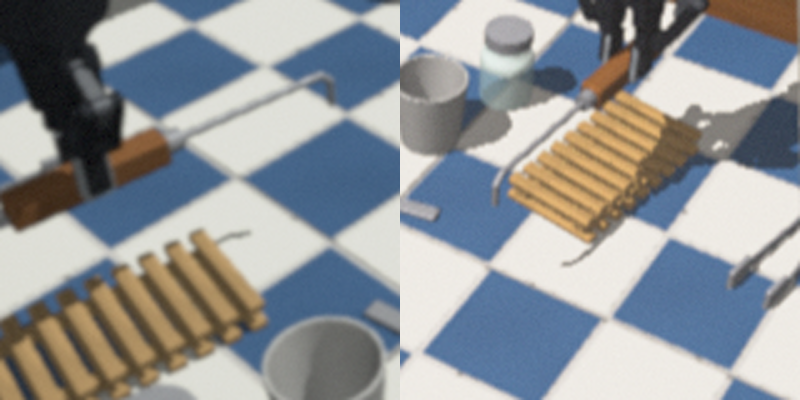

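The hook is level above the trivet, bent end down and beyond its edge. I'll lower it.

>>> play_rows([
  {"xyz": [0,0,20],"angular": [0,0,0],"jaw": 5},
  {"xyz": [0,0,30],"angular": [0,0,0],"jaw": 5},
  {"xyz": [0,0,25],"angular": [0,0,0],"jaw": 5},
  {"xyz": [0,0,15],"angular": [0,0,0],"jaw": 5},
  {"xyz": [0,0,6],"angular": [0,0,0],"jaw": 5},
  {"xyz": [0,0,2],"angular": [0,0,0],"jaw": 5},
  {"xyz": [0,0,0],"angular": [0,0,0],"jaw": 5},
])

```text
clock: 16.07
tool_pos: [0.551, -0.2844, 0.0356]
orientation: [0.0, 0.747, 0.664, 0.0]
force: [-0.0, -0.5, -1.6]
finger_gap: 0.0206
grip_force: 61.2
```

>>> play_rows([
  {"xyz": [0,0,1],"angular": [0,0,0],"jaw": 5},
  {"xyz": [0,0,1],"angular": [0,0,0],"jaw": 5},
  {"xyz": [0,0,1],"angular": [0,0,0],"jaw": 5},
  {"xyz": [0,0,1],"angular": [0,0,0],"jaw": 5},
  {"xyz": [0,0,0],"angular": [0,0,0],"jaw": 5},
])

```text
clock: 16.48
tool_pos: [0.5507, -0.2845, 0.0315]
orientation: [0.0, 0.748, 0.664, 0.0]
force: [0.6, -0.3, -1.6]
finger_gap: 0.0203
grip_force: 61.2
```

>>> play_rows([
  {"xyz": [0,0,0.5],"angular": [0,0,0],"jaw": 5},
  {"xyz": [0,0,0.5],"angular": [0,0,0],"jaw": 5},
  {"xyz": [0,0,0],"angular": [0,0,0],"jaw": 5},
])

```text
clock: 16.73
tool_pos: [0.5507, -0.2846, 0.0311]
orientation: [0.0, 0.748, 0.664, 0.0]
force: [-2.4, 0.4, 5.6]
finger_gap: 0.0206
grip_force: 62.1
```

It is down on the trivet (z force up 7 N). Open gradually, then retreat.

>>> play_rows([
  {"xyz": [0,0,0],"angular": [0,0,0],"jaw": 24},
  {"xyz": [0,0,0],"angular": [0,0,0],"jaw": 28},
  {"xyz": [0,0,0],"angular": [0,0,0],"jaw": 36},
  {"xyz": [0,0,0],"angular": [0,0,0],"jaw": 46},
  {"xyz": [0,0,0],"angular": [0,0,0],"jaw": 55},
  {"xyz": [0,0,0],"angular": [0,0,0],"jaw": 55},
  {"xyz": [0,0,0],"angular": [0,0,0],"jaw": 55},
])

```text
clock: 17.32
tool_pos: [0.5507, -0.2845, 0.0302]
orientation: [-0.0, 0.748, 0.664, -0.0]
force: [1.0, -0.3, 0.0]
finger_gap: 0.0555
grip_force: 0.0
```

>>> play_rows([
  {"xyz": [0,0,-5],"angular": [0,0,0],"jaw": 55},
  {"xyz": [0,0,-15],"angular": [0,0,0],"jaw": 55},
  {"xyz": [0,0,-30],"angular": [0,0,0],"jaw": 55},
  {"xyz": [0,0,-35],"angular": [0,0,0],"jaw": 55},
  {"xyz": [0,0,-35],"angular": [0,0,0],"jaw": 55},
  {"xyz": [0,0,-35],"angular": [0,0,0],"jaw": 55},
  {"xyz": [0,0,-35],"angular": [0,0,0],"jaw": 55},
  {"xyz": [0,0,0],"angular": [0,0,0],"jaw": 55},
])

```text
clock: 17.98
tool_pos: [0.5523, -0.2856, 0.2281]
orientation: [0.005, 0.748, 0.664, 0.001]
force: [-0.4, -0.1, -0.1]
finger_gap: 0.0548
grip_force: 0.0
```

```bash
python3 - <<'E'
from workcell import ctrl, read_camera
import cv2,numpy as np
o=ctrl.get_obs()
I=[cv2.resize(read_camera(n)["frame"][:,:,::-1],(400,300),interpolation=cv2.INTER_AREA) for n in("scene","side")]
w=cv2.resize(read_camera("wrist")["frame"][:,:,::-1],(400,300))
cv2.imwrite("pics/c6.png",np.vstack([np.hstack(I),np.hstack([w,w*0])]))
print(o["clock"],o["tool_pos"],o["force"])
E
```

```text
17.9833 [ 0.55230644 -0.28556302  0.22813832] [-0.39254663 -0.12134075 -0.08673146]
```

View pics/c6.png

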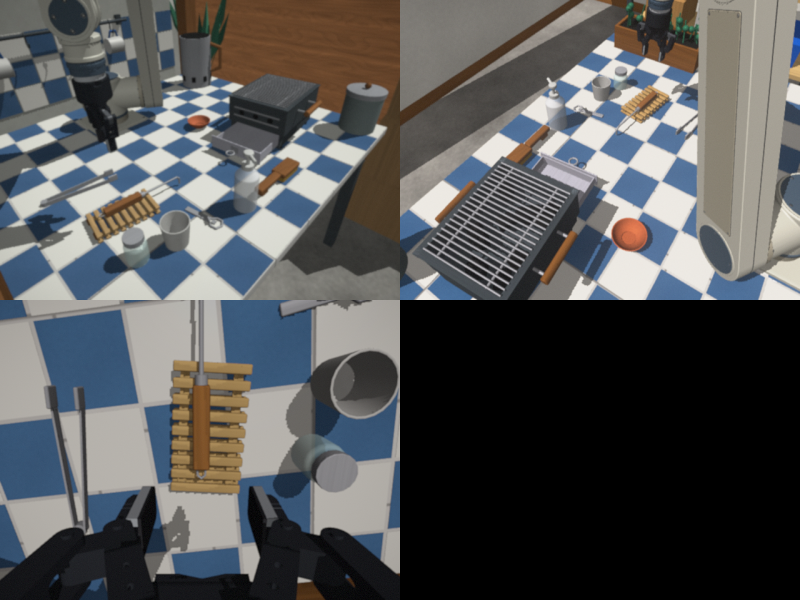

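The hook lies on the trivet as before (wrist tile, grip at about (201,427)), the pan is out with its eye free, and the other things stand where they were. I'll hand the job in.

```bash
python3 -c "
from workcell import ctrl
print(ctrl.sign_off())"
```

```text
the job is handed in; nothing more can be done
None
```

The job is handed in: the pan is out at its stop (held at about 9 N, highest reading 12 N), the hook is back on the trivet with its bent end over the edge, and nothing else looked moved in the last pictures; the sign-off returned no verdict.

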